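Reset the tripped breaker and shut the hatch past its spring catch

ROBOT

A 7-joint arm with a two-finger parallel gripper is mounted at the origin on the work surface. World frame = base frame: x ahead of the robot, y to its left, z up, the work surface at z = 0. Lengths are in m, angles in rad, forces in N, time in s.
With the tool pointing down it reaches from about 0.4 to 0.85 m from the base axis. Payload 6.9 kg.
Tool frame: the origin (TCP) lies midway between the tips of the shut fingers; the grasp point (between the pads) lies behind it (ctrl.pinch_z is the z of the grasp point in the tool frame, in m); z points along the fingers, y is the direction in which the jaws open and shut (so a half turn about z gives the same grasp; the last joint's range is limited). The gripper opens to 85 mm and grips with 20 to 120 N. Pads are 22 mm wide; open, the fingers measure 114 mm over their backs; the gripper's body (76 mm by 85 mm) begins 54 mm behind the grasp point. The pads swing forward as they close: fully open they stand 13 mm farther back than shut.
Start: joints at [-1.038, 0.507, -0.238, 1.5, 0.126, 1.149, -0.155], TCP at [0.259, 0.569, 0.231] pointing down, gripper open.
Joint ranges: [-3.08, 3.08], [-0.24, 2.05], [-1.43, 1.35], [0, 2.5], [-1.52, 4.66], [0.17, 1.96], [-2.89, 2.89]. Speed limits (rad/s): [2.39, 2.39, 3.14, 3.14, 3.14, 3.14, 3.14].

INTERFACE

Orientations are given as a unit quaternion [w, x, y, z].
In Python, from station import ctrl, get_state, vision, ticket, models gives the robot as it stands. Calls block until the motion is done:
- ctrl.movep(position, orientation): joint-space move of the TCP to a pose.
- ctrl.movel(position, frame=None, max_speed=0.15): straight line of the TCP; frame=None keeps the orientation; max_speed is the mean speed in m/s.
- ctrl.set_joints(angles): joint-space move.
- ctrl.ungrasp() and ctrl.close_gripper(force=None): open the fingers fully, or close them until they stop; force is the grip in N (None keeps the last).
- ctrl.pause(seconds).
- ctrl.ik(position, orientation): joint angles nearest the present ones, or None.
- get_state(): the state.
- vision.grab_frame(name): name is "scene" or "top" or "wrist"; returns (picture, depth): 420x560x3 uint8, blue, green, red; 420x560 float32, m along the optical axis (not along the pixel's ray), 0 where there is no reading.
- vision.camera_info(name): a dict with "mtx" (3x3 intrinsics, pixels), "R" (3x3) and "t" (3): a world point X has camera coordinates R X + t; the wrist camera has in their place "hand_eye" (4x4, takes a point from camera to tool coordinates, whose origin is the TCP and whose axes are the flange's). Camera axes: x right, y down, z forward; pixel columns grow to the right and rows downward; lengths in m; the calibration is good to about 2 mm. A picture is of the moment at which its call begins: read the wrist's pose just before it. camera_info takes no time and is no camera call.
A pose or a line that the arm cannot do raises ctrl.Unreachable and nothing moves.
- ticket.close_job(): hands the job in, once; it reports no verdict.
Trained networks look in the newest picture that a camera, given by its name, has taken for a name from the list of things; names that differ only in an ending like _2 or _b are one class to them, and where a whole thing is asked for, a point or a joint stands for the part that bears it (a point fixed in the world has none). Each returns a list of dicts, best first, with "p" (0 to 1); they miss things now and then, are a little off and sometimes report something else, mostly with a low value. They report only what shows in the picture. A call takes as long as a camera call.
- models.recognise(camera, target): "point" ([column, row] in pixels, amid what is visible of it).
- models.masks_of(camera, target): "mask" (420x560 bool, what is visible of it) and "point" ([column, row] in pixels, amid what is visible of it).
The state is a dict: "time": time; "qpos": joint angles; "qd": joint speeds; "tau": joint torques, N m; "tcp_pos": TCP position; "eef_rot": TCP orientation; "contact_force": force on the tool from outside, world axes, zero at the start; "wrist_torque": the same for the moment, N m; "width": finger opening in m.
Only numpy, scipy, OpenCV 4.12 (cv2) and the standard library are available. Lean on these libraries where they do the work, as an engineer would, in place of code of your own. Each camera call takes 0.05 s, during which the arm holds its last target. There are 200 camera calls.

TASK

The station's power supply has tripped. Push the popped-out reset button in the well on top of it fully in, then shut the sliding hatch over it: press the sprung catch that sticks up through the hatch's finger slot down with a fingertip, hold it down while you push the hatch along over it, and go on until the hatch is fully home and the catch has sprung up again behind it. Only push and press, lift nothing, and leave the other things on the supply and desk where they stand.

Things in the scene. Friction and masses are not known exactly. Their poses are not given: they have to be found in the camera images.
- supply: station power supply, dark case 230 mm deep (x), 290 wide (y), 118 high; fixed. Origin under its centre, on the desk; z up; x from front panel (two meters, robot side) to heat sink; y = the way the hatch shuts. The hatch runs in a channel sunk in the top: x -53 to +13, y -97 to +97 mm, floor 105 mm above the origin. In that floor is the breaker well: x -50 to +10, y +36 to +90, floor at 80 mm
- hatch (a joint): slide of the hatch along the supply's +y, m: 0 open, 0.060 fully home (stop). Flat aluminium plate 128 mm long, 5 thick, filling the channel's width, underside 110 mm above the supply's origin; it cannot lift. About 2 N of friction, a little more with the catch bearing on it; stays where left. With the catch up it moves 4 mm at most. When home it covers the well and clears the catch by 4 mm
- hatch_slot (a point): centre of the finger slot cut right through the hatch, at its top face (115 mm above the supply's origin); moves with the hatch. Slot 44 mm along the supply's y, 46 along x. Behind it (-y) is a 14 mm wide web, the hatch's trailing edge, which the raised catch blocks. A fingertip in the slot can push the hatch by the slot's leading (+y) edge
- catch (a joint): how far the spring catch is pressed down, m: 0 up, 0.013 bottomed; 4 N to start, 8 N at the bottom; springs up when let go. The hatch's web can pass over it only when it is pressed beyond 0.009; the web then lies on it and keeps it down until it has passed right over it (hatch at about 0.057)
- catch_top (a point): centre of the top face of the catch: black ribbed push pad, 38 mm along the supply's y, 30 along x, upright sides, moving straight down; it stands in the hatch's finger slot. In the supply's frame at x -20, y -57, z 119 mm when up (4 mm above the hatch's top); bottomed it is 1 mm above the channel floor
- reset (a joint): how far the breaker's reset button is pushed in, m: about 0 = popped out (tripped), 0.008 = fully in. It moves straight down, takes about 4 N, and stays where it is left
- reset_top (a point): centre of the top face of the reset button: white, round, 16 mm diameter, in a metal bushing amid the well. In the supply's frame at x -20, y +63, z 107 mm when popped out; 99 mm when fully in. The well's walls are 27 mm from its axis along y, 30 along x
- tape: loose roll of black tape, 52 mm across, 19 mm high, lying flat on the case top in front of the well; origin under its centre
- adaptor: loose steel coaxial adaptor, 20 mm across, 30 mm high, standing on the case top behind the well; origin under its centre
- fusebox: loose white plastic fuse box, 34 by 52 by 16 mm, on the case top in front of the catch; origin under its centre
- mug: loose blue mug, 80 mm across, 92 mm high, on the desk to the right; origin under its centre
- handheld: loose black handheld radio standing upright, 34 by 58 by 115 mm with a stub aerial to 215 mm, on the desk to the left; origin under its centre
- water: loose water bottle, 84 mm across, 300 mm high, on the desk at the far left; origin under its centre
- screwdriver: loose screwdriver, 170 mm long, lying on the desk to the right; origin under it

How it is judged:
On the way, in this order (a step that is already met when the one before it is completed fails the run):
1. the reset button is pushed in (value of joint reset above 0.006 m), for 0.1 s.
2. the catch is held down while the hatch slides over it (value of joint catch above 0.008 m and value of joint hatch above 0.01 m), for 0.05 s.
At the end, for the whole second after the job is handed in: the reset button is in (at least 6 of its 8 mm), the hatch is home (within 5 mm of its stop) and the catch is up again behind it (within 2 mm of its full height) (value of joint reset above 0.006 m and value of joint hatch above 0.055 m and value of joint catch below 0.002 m); the robot touches nothing.
It fails at once if a bystander is lifted, knocked or shifted by more than 25 mm (distance of any of tape, adaptor, fusebox, mug, handheld, water, screwdriver from where it was at the start of the episode above 0.025 m).
It also fails if it takes over 45 s, if anything falls off the work surface, if the arm or the gripper's body presses on something with over 40 N, if the wrist force passes 120 N, or if a joint passes its speed limit or range.

## Working session

There is one attempt and no reset: what is moved stays moved. The work goes in short steps, each a Python script; the robot and the scene stay as the last script left them, time stands still between calls to the robot, and variables do not carry over. Pictures are saved under pics/ and viewed, about 8 in all and at most 12, crops included, and the job is handed in when it is done.

```bash
ls; mkdir -p pics; cat > h.py <<'E'
import numpy as np, cv2
from station import ctrl,get_state,vision,ticket,models
from scipy.spatial.transform import Rotation as Ro
def campose(n):
    c=vision.camera_info(n)
    if 'R' in c: R=np.array(c['R']);t=np.array(c['t']);return np.array(c['mtx']),R.T,-R.T@t
    s=get_state();w,x,y,z=s['eef_rot'];T=np.eye(4);T[:3,:3]=Ro.from_quat([x,y,z,w]).as_matrix();T[:3,3]=s['tcp_pos']
    M=T@np.array(c['hand_eye']);return np.array(c['mtx']),M[:3,:3],M[:3,3]
def cloud(K,R,o,d):
    v,u=np.mgrid[:420,:560];r=np.stack([(u-K[0,2])/K[0,0],(v-K[1,2])/K[1,1],np.ones_like(d)],-1)
    return (r*d[...,None])@R.T+o
def onplane(K,R,o,p,z):
    r=R@np.array([(p[0]-K[0,2])/K[0,0],(p[1]-K[1,2])/K[1,1],1]);return o+r*(z-o[2])/r[2]
E
python3 - <<'E'
from h import *
s=get_state();print(s['time'],s['tcp_pos'],s['eef_rot'],s['width'],ctrl.pinch_z)
for n in ['scene','top']:
    P=campose(n);im,d=vision.grab_frame(n);cv2.imwrite(f'pics/{n}0.png',im);X=cloud(*P,d)
    np.savez(f'{n}0.npz',X=X,d=d,im=im)
    for t in ['supply','hatch','catch_top','reset_top','tape','adaptor','fusebox','mug','handheld','water']:
        for m in models.masks_of(n,t)[:1]:
            q=X[m['mask']&(d>0)];print(n,t,round(m['p'],2),np.round(m['point']),m['mask'].sum(),np.round(np.median(q,0),3) if len(q) else None,np.round(np.percentile(q,98,axis=0)[2],3) if len(q) else '')
E
```

```text
pics
0.0 [0.25916103 0.56817594 0.23041874] [-1.81493584e-04  2.12277743e-01  9.77208945e-01 -8.97101404e-04] 0.08569119866403249 -0.0187
scene supply 0.73 [274. 264.] 15686 [ 0.657 -0.166  0.115] 0.119
scene hatch 0.7 [257. 246.] 1117 [ 0.601 -0.143  0.114] 0.117
scene catch_top 0.69 [256. 199.] 310 [ 0.501 -0.053  0.131] 0.137
scene reset_top 0.56 [276. 224.] 35 [ 0.576 -0.066  0.104] 0.106
scene tape 0.87 [255. 197.] 331 [ 0.498 -0.051  0.13 ] 0.137
scene adaptor 0.41 [318. 230.] 126 [ 0.676 -0.046  0.132] 0.147
scene fusebox 0.61 [224. 245.] 368 [ 0.556 -0.205  0.132] 0.134
scene mug 0.77 [ 87. 306.] 2411 [ 0.444 -0.46   0.059] 0.091
scene handheld 0.82 [347. 139.] 607 [0.457 0.394 0.079] 0.203
scene water 0.65 [426. 150.] 2967 [0.716 0.379 0.145] 0.298
top supply 0.94 [301. 174.] 12136 [ 0.613 -0.113  0.116] 0.122
top hatch 0.68 [309. 180.] 1018 [ 0.6   -0.134  0.114] 0.118
top catch_top 0.65 [307. 178.] 1065 [ 0.601 -0.135  0.114] 0.119
top tape 0.78 [278. 216.] 224 [ 0.498 -0.05   0.135] 0.14
top adaptor 0.37 [270. 152.] 59 [ 0.668 -0.038  0.143] 0.15
top fusebox 0.76 [336. 198.] 309 [ 0.551 -0.198  0.132] 0.137
top mug 0.72 [433. 254.] 1226 [ 0.425 -0.467  0.039] 0.093
top handheld 0.78 [ 86. 237.] 632 [0.446 0.4   0.111] 0.211
top water 0.73 [ 80. 132.] 2288 [0.692 0.392 0.19 ] 0.3
```

```bash
python3 - <<'E'
from h import *
a=np.load('top0.npz');im=a['im'];X=a['X'];z=X[...,2]
c1=cv2.resize(im[90:260,200:400],None,fx=3.5,fy=3.5,interpolation=cv2.INTER_CUBIC);cv2.imwrite('pics/top0c.png',c1)
b=np.load('scene0.npz');c2=cv2.resize(b['im'][130:380,130:430],None,fx=2.6,fy=2.4);cv2.imwrite('pics/scene0c.png',c2)
m=(z>.108)&(z<.128)&(X[...,0]>.35)&(X[...,0]<.9)&(abs(X[...,1]+.11)<.25)
n,l,st,ce=cv2.connectedComponentsWithStats(m.astype(np.uint8));k=1+st[1:,4].argmax()
q=X[l==k];r=cv2.minAreaRect((q[:,:2]*1000).astype(np.float32));print(r,np.median(q[:,2]))
E
```

```text
((609.142333984375, -116.74473571777344), (240.61404418945312, 290.9155578613281), 19.940645217895508) 0.11654816160396209
```

View pics/top0c.png

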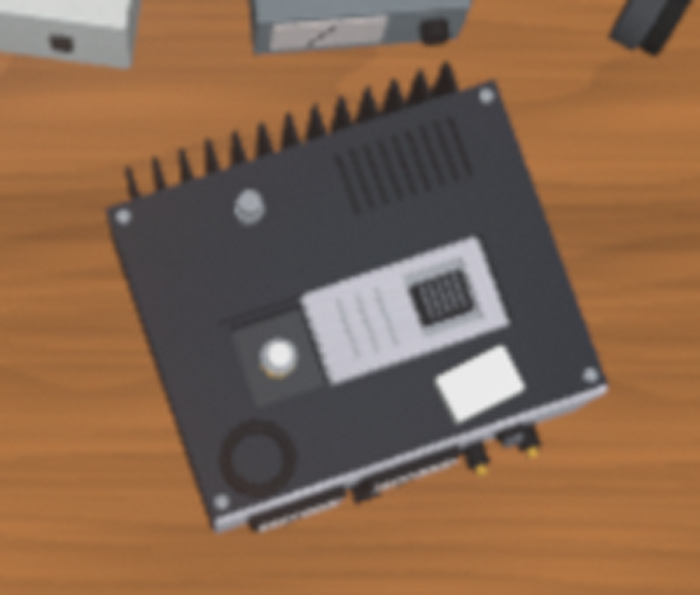

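View pics/scene0c.png

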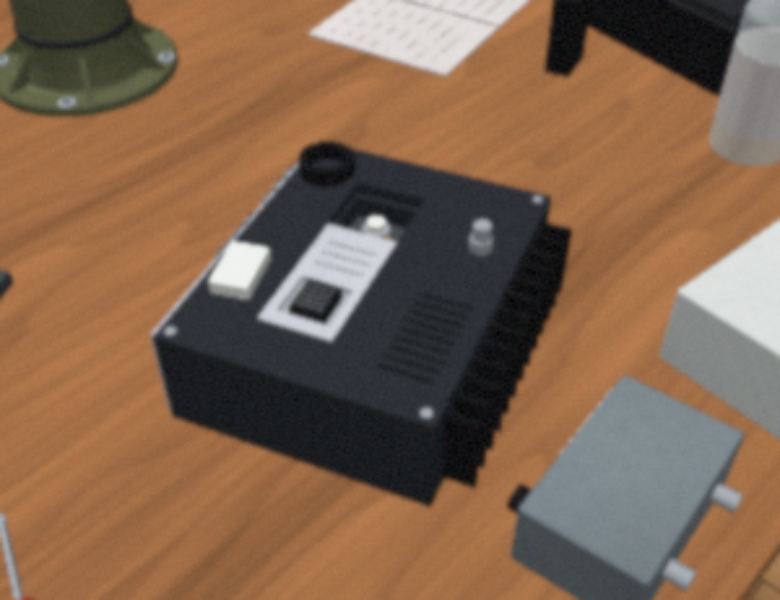

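```bash
python3 - <<'E'
from h import *
P=campose('top')
r=onplane(*P,(279.4,191.4),.107);c=onplane(*P,(326.6,174.9),.119);d=(r-c)[:2]
yaw=np.arctan2(-d[0],d[1]);print(r,c,np.linalg.norm(d),np.degrees(yaw))
mid=(r+c)/2;Z=np.array([0,0,-1.]);ex=np.array([np.cos(yaw),np.sin(yaw),0])
print(vision.camera_info('wrist'))
best=None
for s in (1,-1):
    y=s*ex;R=np.stack([np.cross(y,Z),y,Z],1);q=np.roll(Ro.from_matrix(R).as_quat(),1)
    j=ctrl.ik([mid[0],mid[1],.27],q);print(s,q,j)
    if j is not None:
        k=np.abs(np.array(j)-get_state()['qpos']).max()
        if best is None or k<best[0]: best=(k,q)
ctrl.close_gripper()
ctrl.movep([mid[0],mid[1],.27],best[1])
P=campose('wrist');im,dd=vision.grab_frame('wrist');np.savez('w1.npz',im=im,d=dd,K=P[0],R=P[1],o=P[2]);cv2.imwrite('pics/w1.png',im)
for t in ['catch_top','reset_top','hatch','hatch_slot']:
    for m in models.masks_of('wrist',t)[:1]:print(t,m['p'],m['point'],m['mask'].sum())
s=get_state();print(s['time'],s['tcp_pos'],s['width'],s['contact_force'])
E
```

```text
[ 0.57070597 -0.06323725  0.107     ] [ 0.61128764 -0.17694513  0.119     ] 0.12073257499475822 19.64118026853265
{'mtx': array([[325.55245096,   0.        , 276.72436783],
       [  0.        , 325.55245096, 210.29437307],
       [  0.        ,   0.        ,   1.        ]]), 'hand_eye': array([[-6.38457944e-04, -9.64133650e-01, -2.65416458e-01,
         6.69094154e-02],
       [ 9.99999763e-01, -5.47453697e-04, -4.16851550e-04,
        -1.39489167e-03],
       [ 2.56597385e-04, -2.65416662e-01,  9.64133772e-01,
        -1.42340881e-01],
       [ 0.00000000e+00,  0.00000000e+00,  0.00000000e+00,
         1.00000000e+00]])}
1 [0.         0.57613863 0.817352   0.        ] [-0.02999922  0.45530803  0.30425272  1.5018606  -0.14148364  1.2060826
  0.63843916]
-1 [-0.          0.817352   -0.57613863  0.        ] [-0.44225449  0.67215309  1.15159509  1.50703829 -0.6197862   1.36629783
 -2.04401923]
catch_top 0.64 [279.0, 243.2] 363
reset_top 0.55 [276.3, 127.7] 227
hatch 0.76 [276.8, 202.9] 5680
hatch_slot 0.81 [275.6, 200.9] 5680
4.8167 [ 0.59107664 -0.11965357  0.26996031] -0.0003375333045121242 [ 0.02465193 -0.4771686  -0.20211054]
```

View pics/w1.png

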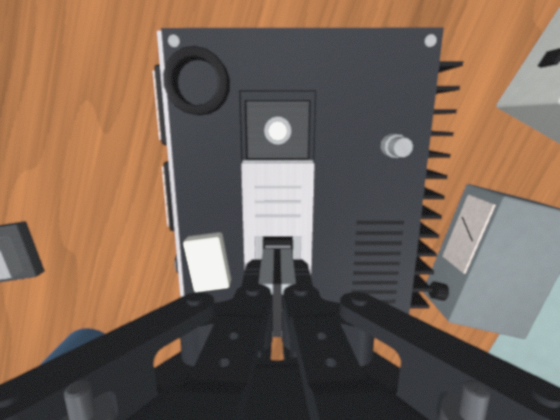

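```bash
python3 - <<'E'
from h import *
a=np.load('w1.npz');P=(a['K'],a['R'],a['o'])
g=cv2.cvtColor(a['im'],cv2.COLOR_BGR2GRAY)[115:145,262:294];v,u=np.where(g>215);pr=(u.mean()+262,v.mean()+115)
r=onplane(*P,pr,.107);e1=onplane(*P,(241.5,165),.115);e2=onplane(*P,(314,165),.115);sl=onplane(*P,(278,237),.115)
print(pr,r,e1,e2,np.linalg.norm(e1-e2),'slot lead',sl)
rt=np.array([.57071,-.06324]);R=(rt+r[:2])/2;print('use',R)
q=get_state()['eef_rot']
np.save('R.npy',R)
ctrl.movep([R[0],R[1],.16],q)
ctrl.movel([R[0],R[1],.112],max_speed=.1)
for z in np.arange(.108,.0965,-.0015):
    ctrl.movel([R[0],R[1],z],max_speed=.03);s=get_state();f=s['contact_force'];print(round(s['tcp_pos'][2],4),np.round(f,1))
    if abs(f[2])>15:break
ctrl.pause(.15)
ctrl.movel([R[0],R[1],.16],max_speed=.15)
m=R-.03*0
# back off toward -y so camera sees well
yaw=np.radians(19.64);ey=np.array([-np.sin(yaw),np.cos(yaw)]);c=R-.120*ey
ctrl.movel([*(c-.01*ey),.19],max_speed=.2)
P=campose('wrist');im,dd=vision.grab_frame('wrist');np.savez('w2.npz',im=im,d=dd,K=P[0],R=P[1],o=P[2]);cv2.imwrite('pics/w2.png',im)
s=get_state();print(s['time'],s['tcp_pos'],s['contact_force'])
E
```

```text
(np.float64(277.1740740740741), np.float64(130.4777777777778)) [ 0.57146257 -0.06481148  0.107     ] [ 0.55108665 -0.10437929  0.115     ] [ 0.61332818 -0.08206229  0.115     ] 0.06612152313443818 slot lead [ 0.60600454 -0.15870271  0.115     ]
use [ 0.57108629 -0.06402574]
0.1083 [0.7 0.5 0.3]
0.1066 [-1.5  0.2  0.7]
0.1051 [1.2 0.6 1.9]
0.1035 [0.4 0.3 2. ]
0.1019 [0.6 0.6 1.8]
0.1003 [-0.2  0.6  0.7]
0.0991 [-0.3  1.5  4.2]
0.099 [-4.1  1.4 16.4]
9.6333 [ 0.61441051 -0.18451051  0.18916017] [-1.05738654  1.05258449  0.10712681]
```

View pics/w2.png

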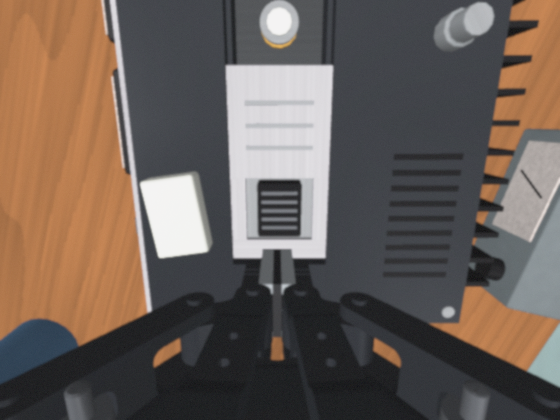

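```bash
python3 - <<'E'
from h import *
a=np.load('w2.npz');P=(a['K'],a['R'],a['o']);R=np.load('R.npy')
yaw=np.radians(19.64);ey=np.array([-np.sin(yaw),np.cos(yaw)]);ex=np.array([ey[1],-ey[0]])
f=lambda X:np.round([1000*(X[:2]-R)@ex,1000*(X[:2]-R)@ey],1)
print('catch',f(onplane(*P,(279.5,208),.119)),'lead',f(onplane(*P,(279.5,178.5),.115)),'trail',f(onplane(*P,(279.5,238),.115)),'reset',f(onplane(*P,(279,21),.099)))
c=R-.120*ey
ctrl.movel([*c,.135],max_speed=.15)
ctrl.movel([*c,.121],max_speed=.1)
def go(p,z,v):
    ctrl.movel([*p,z],max_speed=v);s=get_state();F=s['contact_force'];t=np.array(s['tcp_pos']);print(f(t),round(t[2],4),'Fx,Fy,Fz',np.round([F[:2]@ex,F[:2]@ey,F[2]],1));return F[:2]@ey,F[2]
for z in np.arange(.117,.1065,-.0025):
    fy,fz=go(c,z,.04)
    if fz>15:break
for d in np.arange(.005,.0725,.005):
    fy,fz=go(c+d*ey,z,.05)
    if abs(fy)>20 or fz>25: print('stop');break
print(get_state()['time'],z)
E
```

```text
catch [   0.9 -119.3] lead [  0.9 -99.8] trail [   1.  -142.2] reset [ 0.4 -1. ]
[   0.6 -120.7] 0.1179 Fx,Fy,Fz [ 1.1 -0.8  4.2]
[   0.6 -120.8] 0.1152 Fx,Fy,Fz [ 0.2 -3.   4.8]
[   0.6 -120.7] 0.1128 Fx,Fy,Fz [ 1.2 -2.1  5.6]
[   0.6 -120.7] 0.1103 Fx,Fy,Fz [ 1.2 -2.   6.4]
[   0.6 -120.7] 0.1079 Fx,Fy,Fz [ 1.9 -1.3  7.6]
[   0.4 -116.4] 0.1082 Fx,Fy,Fz [ 0.4 -2.7  7.4]
[   0.2 -111.6] 0.1082 Fx,Fy,Fz [-0.  -4.9  7.1]
[   0.2 -107. ] 0.1083 Fx,Fy,Fz [-0.3 -3.7  7.2]
[ 1.000e-01 -1.024e+02] 0.1084 Fx,Fy,Fz [-0.1 -4.5  7.6]
[  0.2 -97.4] 0.1084 Fx,Fy,Fz [-0.5 -4.3  7.4]
[  0.2 -91. ] 0.1079 Fx,Fy,Fz [ 0.1 -2.1  7.3]
[  0.  -86.2] 0.1075 Fx,Fy,Fz [-0.  -4.7  4.4]
[ -0.  -80.6] 0.1071 Fx,Fy,Fz [-0.3 -4.9  3.5]
[ -0.1 -75.1] 0.1069 Fx,Fy,Fz [ 0.4 -4.   2.7]
[ -0.1 -69.8] 0.1069 Fx,Fy,Fz [ 0.2 -3.8  2.5]
[ -0.1 -64.7] 0.1069 Fx,Fy,Fz [ 0.8 -3.6  2. ]
[ -0.1 -59.8] 0.1069 Fx,Fy,Fz [ 0.2 -3.2  2. ]
[ -0.2 -54.8] 0.1069 Fx,Fy,Fz [ 0.2 -3.6  1.3]
[ -0.2 -49.7] 0.1068 Fx,Fy,Fz [-0.4 -4.   0.8]
15.2 0.107
```

```bash
python3 - <<'E'
from h import *
R=np.load('R.npy');yaw=np.radians(19.64);ey=np.array([-np.sin(yaw),np.cos(yaw)]);c=R-.120*ey
for d in np.arange(.072,.090,.0015):
    ctrl.movel([*(c+d*ey),.107],max_speed=.03);s=get_state();F=s['contact_force'];t=np.array(s['tcp_pos'])
    print(round(d,4),np.round(1000*(t[:2]-c)@ey,1),np.round(F[:2]@ey,1),np.round(F[2],1))
    if abs(F[:2]@ey)>14:break
t=np.array(get_state()['tcp_pos'])
ctrl.movel([*(t[:2]-.004*ey),.107],max_speed=.04)
ctrl.movel([*(t[:2]-.004*ey),.16],max_speed=.12)
ctrl.movel([*(c-.02*ey),.21],max_speed=.2)
P=campose('wrist');im,dd=vision.grab_frame('wrist');cv2.imwrite('pics/w3.png',im);np.savez('w3.npz',im=im,d=dd,K=P[0],R=P[1],o=P[2])
s=get_state();print(s['time'],s['contact_force'])
E
```

```text
0.072 70.4 -7.5 -1.2
0.0735 70.5 -11.9 -2.7
0.075 70.5 -13.5 -5.5
0.0765 70.6 -17.9 -6.5
17.8917 [-0.45018345  0.80393526  0.37476073]
```

View pics/w3.png

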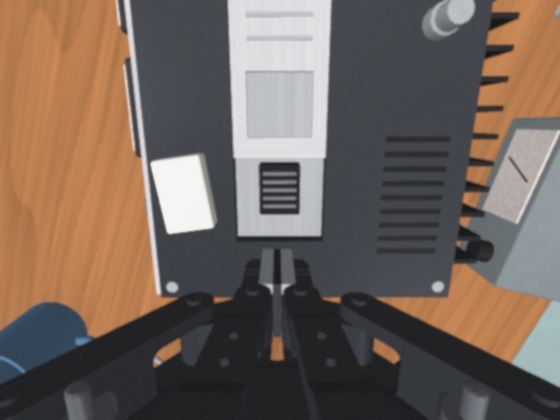

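```bash
python3 - <<'E'
from h import *
a=np.load('w3.npz');P=(a['K'],a['R'],a['o']);X=cloud(*P,a['d'].astype(float))
R=np.load('R.npy');yaw=np.radians(19.64);ey=np.array([-np.sin(yaw),np.cos(yaw)]);c=R-.120*ey
g=lambda s:np.median(X[s][...,2])
print('z catch',g(np.s_[168:208,265:293]),'floor',g(np.s_[170:225,242:254]),'hatch',g(np.s_[142:152,250:310]),'case',g(np.s_[100:140,345:380]))
print('trailing edge rel catch (expect 23)',1000*(onplane(*P,(280,157),.115)[:2]-c)@ey)
ctrl.pause(.3);ticket.close_job();print(get_state()['time'])
E
```

```text
z catch 0.11897369626596438 floor 0.10512097930704556 hatch 0.11480104435799333 case 0.11780075668585756
trailing edge rel catch (expect 23) 22.309750724896976
the job is handed in; nothing more can be done
the job is handed in; nothing more can be done
```

The reset button is in, the hatch is shut over it, and the catch has sprung up behind it. I handed the job in at about 18 s, with the arm clear of everything.

- **Reset button:** I pressed it with the closed fingertips until it stopped hard, with the tip at 0.099 m, which is the fully-in height. I did not look at it again once the hatch was over it.
- **Hatch:** I held the catch down about 11 mm while the hatch slid over it, then pushed until it met a stop. The tip stopped at 70.5 mm (about 70 expected) and the force rose to 18 N. In the last picture the hatch's rear edge is 22.3 mm past the catch centre, where 23 mm is fully home, so it is home to within about 1 mm.
- **Catch:** its top measured 0.1190 m (0.119 is fully up).
- **Other things:** contact forces were small throughout. The fuse box and adaptor look unmoved in the last picture. The mug is only partly in view. I did not look again at the tape, radio, bottle or screwdriver, but the arm never went near them except the tape.

No check failed or disagreed.

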